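# Hang the mallet back on the crowded tool rack

## Robot

A 6-joint arm with a two-finger parallel gripper is mounted at the origin on the work surface. World frame = base frame: x ahead of the robot, y to its left, z up, the work surface at z = 0. Lengths are in m, angles in rad, forces in N, time in s.
With the tool pointing down it reaches from about 0.4 to 0.825 m from the base axis. Payload 7 kg.
Tool frame: the origin (TCP) lies at the very end of the fingers, on their centre line; the grasp point (between the pads) lies 19 mm behind it; z points along the fingers, x is the direction in which the jaws open and shut, and the axes are right-handed (so a half turn about z gives the same grasp; the last joint's range is limited). The gripper opens to 85 mm and grips with 20 to 120 N. Pads are 22 mm wide; open, the fingers measure 114 mm over their backs; the gripper's body (76 mm by 85 mm) begins 54 mm behind the grasp point. The pads swing forward as they close: fully open they stand 13 mm farther back than shut.
Start: joints at [-0.908, 0.359, 0.012, 0, -1.224, -0.288], TCP at [0.247, -0.628, 0.196] pointing down, gripper open.
Joint ranges: [-3.07, 3.07], [-1.43, 2.12], [-1.02, 1.25], [-3.03, 1.67], [-3.05, -0], [-3.03, 3.03]. Speed limits (rad/s): [2.39, 2.39, 3.01, 3.14, 3.14, 3.14].

## Interface

Orientations are given as a 3x3 rotation matrix whose columns are the frame's x, y, z axes.
In Python, from workcell import robot gives the robot as it stands.
- The arm moves only by the tool play_rows, never from a script. Its argument "series" is a list of rows, each a list of 7 numbers: the shift along the tool's x, y, z in units of 60 mm (1.0 is 60 mm), then the turn, a rotation vector about the tool's x, y, z in rad, then the gripper command: -1 is shut, 1 is fully open, values between are in proportion. A call has 1 to 20 rows; each row shifts and turns the commanded pose from where the row before left it, along the tool's axes as they then stand; what a row does not reach is not made up. A row lasts 1/8 s, in which the tool goes at most 62.5 mm and 10.7 degrees, less where a joint would pass 70% of its speed; a pose out of reach is approached as far as the arm can. A call is refused whole if a number of a shift passes 1 or a number of a turn 0.188, either way. A call with a gripper value outside its range is refused whole. The fingers move at their own pace and stop on an object; "force" is the grip in N (left out, the last holds). Time passes only in rows, so rows that do not move let the fingers close. It gives the time, the measured TCP pose, the force and the opening at its end, in the units of the state.
- robot.get_obs(): the state, without advancing time (a new reading comes with each control period).
- robot.snapshot(name): name is "scene" or "side" or "wrist"; returns a dict with "image" (400x640x3 uint8, red, green, blue), "mtx" (3x3 intrinsics, pixels), "distortion" ([k1, k2, p1, p2, k3] as OpenCV has them; the pictures are not rectified), "extrinsics" (4x4, takes a point from world to camera coordinates). Camera axes: x right, y down, z forward; pixel columns grow to the right and rows downward; lengths in m; the calibration is good to about 2 mm. A picture is of the moment at which its call begins. There is no depth.
- robot.close_job(): hands the job in, once; it reports no verdict.
The state is a dict: "clock": time; "q": joint angles; "joint_vel": joint speeds; "joint_efforts": joint torques, N m; "tool_pos": TCP position; "tool_rot": TCP orientation; "wrist_force": force on the tool from outside, world axes, zero at the start; "ft_torque": the same for the moment, N m; "opening": opening from 0.0 (shut) to 1.0 (fully open).
Only numpy, scipy, OpenCV 4.12 (cv2) and the standard library are available. Lean on these libraries where they do the work, as an engineer would, in place of code of your own. Each camera call takes 0.05 s, during which the arm holds its last target. There are 200 camera calls.

## Task

Pull the square-headed wooden mallet up out of the bundle of paper tubes and hang it in the one empty fork of the tool rack, between the tools already hanging there, without knocking them. Bring it in just above the fork's upturned lips, handle between the prongs, slide it gently back until you feel the stop, then let the head down behind the lips until it rests flat on both prongs before letting go; never lean hard on the fork.

Things in the scene. Friction and masses are not known exactly. Their poses are not given: they have to be found in the camera images.
- mallet: Wooden mallet standing head up, handle down in the bundle's middle tube. Head: a block 50 mm (x) by 90 mm (y) by 60 mm high; handle 24 mm in diameter, 120 mm long, along -z. 0.3 to 0.55 kg. Origin: middle of the head's underside, where the handle begins; z up. Grip the head across its 50 mm, fingertips 15 mm or more above its underside, so that they clear the fork's lips.
- mallet_foot (a point): Lower end of the mallet's handle, on its axis, 120 mm under the head's underside.
- bundle: Hexagonal bundle of 19 upright paper tubes tied with twine, fixed, 190 mm across its corners (on x) and 140 mm high. Origin: middle of its underside on the table, z up. The middle tube (32 mm bore) is open and holds the mallet's handle; the mallet's head rests on the tubes' tops.
- rack: Tool rack: a steel rail 430 mm long on two posts, fixed, with four forks 104 mm apart, three of them in use. Origin: on the table under the middle of the rail's front face; y along the rail, -x out of the rack along the forks, z up. Nothing of it stands higher than the forks' lips, 170 mm above the table.
- fork: Clamp block (36 x 34 x 42 mm) of the empty fork, fixed on the rail at one of the two inner places. Origin: at the rail's front face, midway between the prongs, level with their tops (160 mm above the table); axes as the rack's. Two level steel prongs point along -x, each 10 mm wide, 34 mm clear between them. The hung mallet has its origin at y = 0, z = 0 here and its length along y.
- seat_in (a point): The fork is clamped at a different depth each time (it holds against 60 N), and that is not measured: feel or look for it. This point, 60 mm ahead of fork's origin, is the seat's middle (head's centre, handle's axis) when the fork is farthest in. An upright stop plate, from 3 to 43 mm below the prong tops, stops the handle when its axis is 3 mm behind (+x of) the seat's middle.
- seat_out (a point): The seat's middle when the fork is farthest out, 115 mm ahead of fork's origin. On the front end of each prong a lip 6 mm thick stands 10 mm above the prong tops; its inner face is 28 mm and its front face 34 mm ahead of the seat's middle, so the 50 mm head has 3 mm of play either way between lips and stop; farther forward it lies on the lips.
- club_hammer: Neighbour: steel club hammer hanging loose in a fork, head 42 x 92 x 42 mm (x, y, z), handle down. Origin: middle of the head's underside.
- round_mallet: Neighbour: mallet with a round black rubber head 50 mm in diameter, 92 mm long (y), hanging loose in a fork, handle down. Origin: lowest point of the head, in its middle.
- tamper: Neighbour: T-handled tamper hanging loose in a fork by its wooden cross bar 30 x 92 x 26 mm (x, y, z), a shank with a round foot below. Origin: middle of the bar's underside. Between the hung mallet's head and each neighbour's head about 13 mm are left.
Mind the look-alikes: they are no part of the job. Of the things that look like the bundle, the larger one is meant.

How it is judged:
On the way, in this order (a step that is already met when the one before it is completed fails the run):
1. the mallet is drawn up clear of the tubes (z of mallet_foot in the frame of bundle above 0.142 m), for 0.1 s.
2. the mallet rests behind the lips of the empty fork while still held (z of mallet in the frame of fork between -0.004 and 0.005 m and y of mallet in the frame of fork between -0.006 and 0.006 m and x of mallet in the frame of fork between -0.125 and -0.05 m and contact force between mallet and fork above 0.5 N and contact force between the fingers and mallet above 1 N), for 0.1 s.
At the end, for the whole second after the job is handed in: The mallet hangs at rest on the empty fork's two prongs behind the lips: the head's underside within 3 mm of the prong tops, its middle within 6 mm sideways of the fork's middle, upright within 0.07 rad and its length along the rail within 0.12 rad, its weight on the fork (z of mallet in the frame of fork between -0.003 and 0.003 m and y of mallet in the frame of fork between -0.006 and 0.006 m and x of mallet in the frame of fork between -0.125 and -0.05 m and angle between mallet's own z axis and vertical below 0.07 rad and angle between the y axis of mallet and the y axis of fork, either way round below 0.12 rad and contact force between mallet and fork above 1.5 N and linear speed of mallet below 0.02 m/s); the robot touches nothing.
It fails at once if while still above the prongs (by 8 mm or more), the mallet is shoved against the stop, prongs or lips with more than 20 N (z of mallet in the frame of fork above 0.008 m and contact force between mallet and fork above 20 N).
It fails at once if the mallet is pressed or dropped on the fork with more than 35 N (contact force between mallet and fork above 35 N).
It fails at once if a neighbouring tool is knocked (moved by more than 5 mm) (distance of any of club_hammer, round_mallet, tamper from where it was at the start of the episode above 0.005 m).
It also fails if it takes over 61 s, if anything falls off the work surface, if the arm or the gripper's body presses on something with over 40 N, if the wrist force passes 120 N, or if a joint passes its speed limit or range.

## Working session

There is one attempt and no reset: what is moved stays moved. The work goes in short steps, Python scripts to look and compute and a tool call to move; the robot and the scene stay as the last step left them, time stands still between calls to the robot, and variables do not carry over. Pictures are saved under pics/ and viewed, about 8 in all and at most 12, crops included, and the job is handed in when it is done.

Besides the shell and the picture viewer there is one more tool, called after "Request:" as name(argument=value, ...) on one line, values as JSON. play_rows: Moves the arm, as the interface text tells. Its arguments: {"type":"object","properties":{"series":{"type":"array"},"force":{"type":"number"}},"required":["series"]}

```bash
mkdir -p pics
cat > h.py <<'E'
import numpy as np, cv2
from workcell import robot
def snap(n,f):
    s=robot.snapshot(n); cv2.imwrite(f'pics/{f}.png',s['image'][:,:,::-1]); np.savez(f'pics/{f}.npz',**{k:np.array(v) for k,v in s.items()}); return s
def load(f): return dict(np.load(f'pics/{f}.npz'))
def ray(s,uv):
    p=cv2.undistortPoints(np.array(uv,float).reshape(-1,1,2),s['mtx'],np.array(s['distortion'],float)).reshape(-1,2)
    R=s['extrinsics'][:3,:3];t=s['extrinsics'][:3,3]
    return -R.T@t, np.c_[p,np.ones(len(p))]@R
def onz(s,uv,z):
    c,d=ray(s,uv); return c+d*((z-c[2])/d[:,2])[:,None]
def proj(s,P):
    R=s['extrinsics'][:3,:3];t=s['extrinsics'][:3,3]
    return cv2.projectPoints(np.array(P,float).reshape(-1,3),cv2.Rodrigues(R)[0],t,s['mtx'],np.array(s['distortion'],float))[0].reshape(-1,2)
E
python3 - <<'E'
from h import *
for n in('scene','side'):
    s=snap(n,n+'0'); print(n,ray(s,[[320,200]]))
a=cv2.imread('pics/scene0.png');b=cv2.imread('pics/side0.png')
o=robot.get_obs();print(o)
E
```

```text
scene (array([ 1.21285108, -0.16309526,  1.30606386]), array([[-0.52700498,  0.14763403, -0.83724801]]))
side (array([0.90433065, 0.48779058, 0.86090997]), array([[-0.43766911, -0.48963202, -0.7543032 ]]))
{'clock': 0.1, 'q': array([-9.07882518e-01,  3.59321199e-01,  1.11413512e-02, -3.08635382e-04,
       -1.22411933e+00, -2.88078247e-01]), 'joint_vel': array([ 2.51350561e-05, -2.21065123e-03,  2.22350540e-03,  1.62674812e-03,
        7.45631011e-04,  6.25752281e-04]), 'joint_efforts': array([-2.97716251e-03, -5.84764981e+01,  2.94102752e+01,  6.95472881e+00,
       -3.27752736e-03,  1.98113509e-05]), 'tool_pos': array([ 0.24690182, -0.62768903,  0.19504959]), 'tool_rot': array([[-3.66021193e-01,  9.30606255e-01, -6.96075807e-04],
       [ 9.30605269e-01,  3.66021824e-01,  1.36317897e-03],
       [ 1.52336181e-03, -1.48819421e-04, -9.99998829e-01]]), 'wrist_force': array([-0.05671247,  0.06106971, -0.12248995]), 'ft_torque': array([-0.01651332,  0.00459796, -0.03789193]), 'opening': 1.001110913541644}
```

View pics/scene0.png

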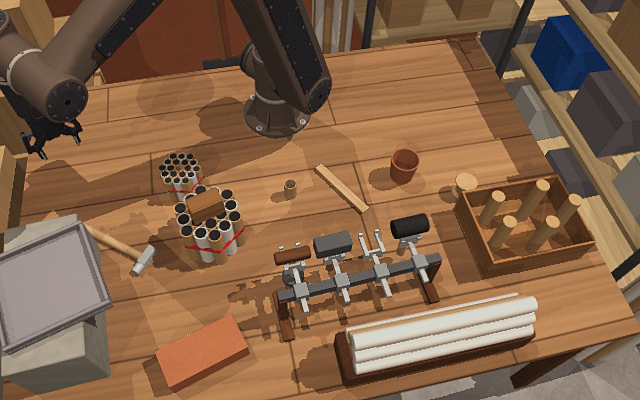

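View pics/side0.png

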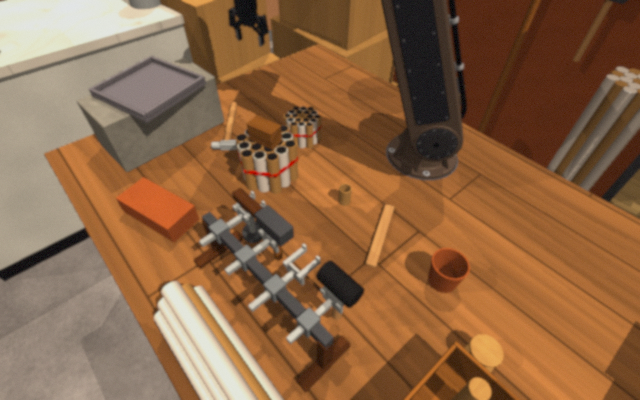

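The scene view shows the mallet head at about (207,204) on the large bundle. On the rack are the tamper (292,255), the club hammer (333,243), the empty fork (prong tips at about (362,237) and (378,234)) and the round mallet (410,226). The side view shows the same order.

Run:
```python
import cv2,numpy as np
a=cv2.imread('pics/scene0.png');b=cv2.imread('pics/side0.png')
def c(i,x,y,w,h,k):
    o=cv2.resize(i[y:y+h,x:x+w],None,fx=k,fy=k,interpolation=cv2.INTER_CUBIC)
    for t in range(0,w,10): cv2.putText(o,str(x+t),(t*k,8),0,.3,(255,255,0),1) if t%20==0 else 0; cv2.line(o,(t*k,10),(t*k,14),(255,255,0),1)
    for t in range(0,h,10): cv2.putText(o,str(y+t),(0,t*k+4),0,.3,(255,255,0),1)
    return o
A=c(a,270,205,180,130,4);cv2.imwrite('pics/c1.png',A)
B=c(a,165,175,90,95,4);C=c(b,225,110,90,95,4)
cv2.imwrite('pics/c2.png',np.hstack([B,C]))
```

```text
(no output)
```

View pics/c1.png

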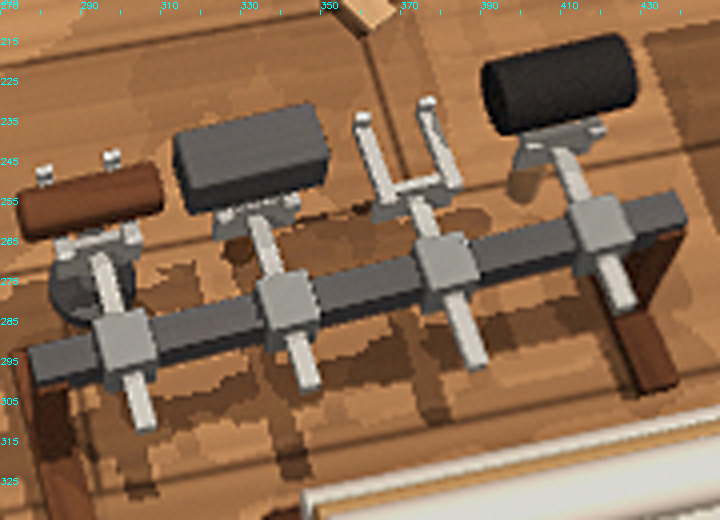

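View pics/c2.png

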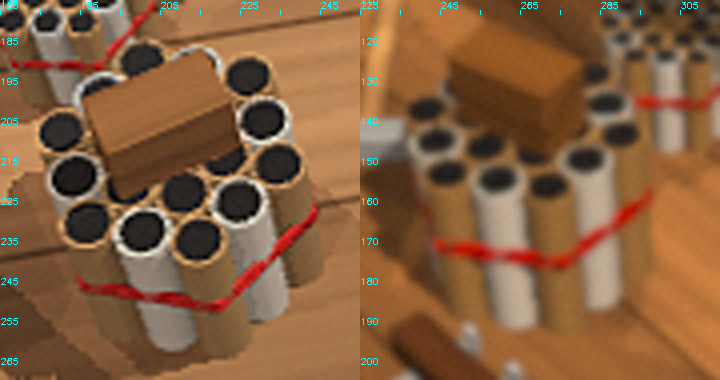

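Run:
```python
from h import *
s=load('scene0');np.set_printoptions(precision=4,suppress=True)
m=np.array([[80,97],[205,50],[238,103],[93,150]])/4+[165,175]-.4
P=onz(s,m,.2);print(P,P.mean(0),[np.linalg.norm(P[i]-P[i-1]) for i in range(4)])
e=(P[1]+P[2]-P[0]-P[3])[:2];print('mallet y dir',np.degrees(np.arctan2(e[1],e[0])))
b=np.array([[125,335],[287,295],[447,258],[600,220]])/4+[270,205]-.4
for z in(.15,.165):
    Q=onz(s,b,z);d=Q[3]-Q[0];print(z,Q,np.linalg.norm(np.diff(Q,axis=0),axis=1),np.degrees(np.arctan2(d[1],d[0])))
l=np.array([[362,116],[428,102]])/4+[270,205]-.4
L=onz(s,l,.17);print('lips',L,np.linalg.norm(L[1]-L[0]),L.mean(0))
d=L[1]-L[0];print(np.degrees(np.arctan2(d[1],d[0])))
```

```text
[[ 0.4435 -0.3145  0.2   ]
 [ 0.4224 -0.2301  0.2   ]
 [ 0.4685 -0.2135  0.2   ]
 [ 0.4861 -0.3093  0.2   ]] [ 0.4551 -0.2669  0.2   ] [np.float64(0.042869384388782836), np.float64(0.0869451741687763), np.float64(0.04899006351955689), np.float64(0.09738045763889683)]
mallet y dir 102.10576684298634
0.15 [[ 0.7286 -0.0619  0.15  ]
 [ 0.7226  0.0421  0.15  ]
 [ 0.7184  0.147   0.15  ]
 [ 0.7127  0.2508  0.15  ]] [0.1041 0.1051 0.1039] 92.92020765253231
0.165 [[ 0.7349 -0.0632  0.165 ]
 [ 0.729   0.0394  0.165 ]
 [ 0.7248  0.143   0.165 ]
 [ 0.7192  0.2455  0.165 ]] [0.1028 0.1037 0.1026] 92.92020765253233
lips [[0.619  0.1161 0.17  ]
 [0.6175 0.1609 0.17  ]] 0.04479576802112417 [0.6183 0.1385 0.17  ]
91.91769849104344
```

Request:
play_rows(series=[[0,0,-0.28,0,0,-0.1756,1],[0,0,-0.28,0,0,-0.1756,1],[0,0,-0.28,0,0,-0.1756,1],[0,0,-0.28,0,0,-0.1756,1],[0,0,-0.28,0,0,-0.1756,1],[0,0,-0.28,0,0,-0.1756,1],[0,0,-0.28,0,0,-0.1756,1],[0,0,-0.28,0,0,-0.1756,1],[-0.464,0.516,0,0,0,0,1],[-0.464,0.516,0,0,0,0,1],[-0.464,0.516,0,0,0,0,1],[-0.464,0.516,0,0,0,0,1],[-0.464,0.516,0,0,0,0,1],[-0.464,0.516,0,0,0,0,1],[-0.464,0.516,0,0,0,0,1],[-0.464,0.516,0,0,0,0,1],[-0.464,0.516,0,0,0,0,1],[-0.464,0.516,0,0,0,0,1],[0,0,0,0,0,0,1],[0,0,0,0,0,0,1]], force=60)

```text
clock: 2.6
tool_pos: [0.4551, -0.2674, 0.3301]
tool_rot: [[-0.978, -0.208, -0.001], [-0.208, 0.978, 0.0], [0.001, 0.0, -1.0]]
wrist_force: [0.7, 0.2, -1.1]
opening: 0.996
```

Run:
```python
from h import *
s=snap('wrist','w0'); print(robot.get_obs()['tool_rot'])
```

```text
[[-9.78300682e-01 -2.07189614e-01 -4.90342201e-04]
 [-2.07189665e-01  9.78300792e-01  5.71389643e-05]
 [ 4.67863563e-04  1.57492924e-04 -9.99999878e-01]]
```

View pics/w0.png

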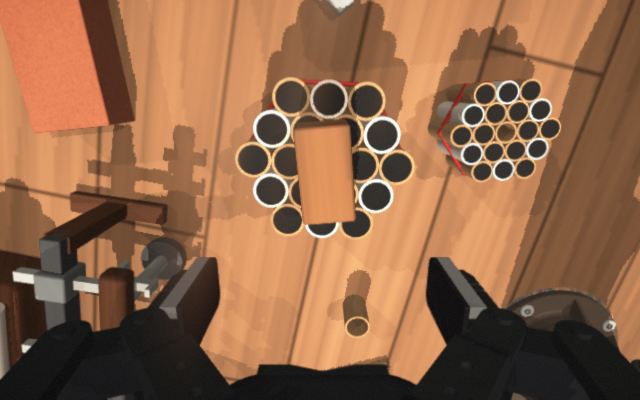

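Wrist view: the head's top face spans about (295,124), (350,121), (356,219) and (303,223), and it is centred on the big bundle at about (325,160).

Run:
```python
from h import *
np.set_printoptions(precision=4,suppress=True)
s=load('w0');im=s['image']
hsv=cv2.cvtColor(im,cv2.COLOR_RGB2HSV); print(hsv[170,325],hsv[150,310],hsv[210,340])
mm=((abs(hsv[...,0].astype(int)-hsv[170,325,0])<4)&(abs(hsv[...,2].astype(int)-hsv[170,325,2])<35)&(hsv[...,1]>90)).astype(np.uint8)
roi=np.zeros_like(mm);roi[115:232,285:365]=1
mm=cv2.morphologyEx(mm*roi,cv2.MORPH_OPEN,np.ones((7,7)))
c=max(cv2.findContours(mm,0,2)[0],key=cv2.contourArea);r=cv2.minAreaRect(c);print(r)
for m in (cv2.boxPoints(r),np.array([[295,124],[350,121],[355.5,219],[303,223]])):
    P=onz(s,m,.2);print(P,P.mean(0),[np.linalg.norm(P[i]-P[i-1]) for i in range(4)])
    print([np.degrees(np.arctan2(*(P[i]-P[i-1])[1::-1])) for i in range(4)])
# twelve outer tube rim centres -> bundle centre
t=np.array([[291,97],[329,99],[366,101],[381,134],[397,166],[376,195],[356,223],[322,222],[287,220],[270,190],[253,160],[271,129]])
T=onz(s,t,.14);print('bundle',T.mean(0),T[10]-T[4])
```

```text
[ 13 148 226] [ 13 149 218] [ 13 148 227]
((324.38653564453125, 175.1064453125), (94.51425170898438, 51.29425811767578), 84.98688507080078)
[[ 0.4861 -0.3011  0.2   ]
 [ 0.4441 -0.3139  0.2   ]
 [ 0.4172 -0.232   0.2   ]
 [ 0.4625 -0.2179  0.2   ]] [ 0.4525 -0.2662  0.2   ] [np.float64(0.08650922807084536), np.float64(0.04391655893050265), np.float64(0.08621258359966719), np.float64(0.0474660672611081)]
[np.float64(-74.1770056623337), np.float64(-163.03099238173039), np.float64(108.1775513144735), np.float64(17.32934820414789)]
[[ 0.4869 -0.3063  0.2   ]
 [ 0.4415 -0.3186  0.2   ]
 [ 0.4161 -0.2332  0.2   ]
 [ 0.4628 -0.2192  0.2   ]] [ 0.4518 -0.2693  0.2   ] [np.float64(0.09037148083443289), np.float64(0.04695563519103238), np.float64(0.08909788754765317), np.float64(0.04866768526145373)]
[np.float64(-74.53732168952851), np.float64(-164.90722331938318), np.float64(106.55790150618301), np.float64(16.624417830913266)]
bundle [ 0.4517 -0.2669  0.14  ] [0.1497 0.0253 0.    ]
```

Request:
play_rows(series=[[0.05,0.01,0.26,0,0,-0.075,1],[0,0,0.26,0,0,0,1],[0,0,0.26,0,0,0,1],[0,0,0.26,0,0,0,1],[0,0,0.26,0,0,0,1],[0,0,0.26,0,0,0,1],[0,0,0.26,0,0,0,1],[0,0,0.26,0,0,0,1],[0,0,0.26,0,0,0,1],[0,0,0.26,0,0,0,1],[0,0,0.14,0,0,0,1],[0,0,0.14,0,0,0,1],[0,0,0,0,0,0,1],[0,0,0,0,0,0,0],[0,0,0,0,0,0,-1],[0,0,0,0,0,0,-1],[0,0,0,0,0,0,-1],[0,0,0,0,0,0,-1],[0,0,0,0,0,0,-1],[0,0,0,0,0,0,-1]], force=70)

```text
clock: 5.15
tool_pos: [0.4528, -0.2678, 0.1587]
tool_rot: [[-0.96, -0.28, 0.002], [-0.28, 0.96, -0.001], [-0.001, -0.001, -1.0]]
wrist_force: [-0.8, 1.0, 6.1]
opening: 0.548
```

Request:
play_rows(series=[[0,0,-0.1,0,0,0,-1],[0,0,-0.2,0,0,0,-1],[0,0,-0.3,0,0,0,-1],[0,0,-0.3,0,0,0,-1],[0,0,-0.3,0,0,0,-1],[0,0,-0.3,0,0,0,-1],[0,0,-0.3,0,0,0,-1],[0,0,-0.3,0,0,0,-1],[0,0,-0.3,0,0,0,-1],[0,0,-0.2,0,0,0,-1],[0,0,-0.1,0,0,0,-1],[0,0,0,0,0,0,-1],[0,0,0,0,0,0,-1]])

```text
clock: 6.78
tool_pos: [0.4519, -0.2674, 0.3188]
tool_rot: [[-0.96, -0.28, -0.001], [-0.28, 0.96, 0.001], [0.001, 0.001, -1.0]]
wrist_force: [-0.1, 0.5, -5.2]
opening: 0.543
```

Run:
```python
from h import *
s=snap('wrist','w1');b=snap('side','side1')
x=cv2.resize(b['image'][40:220,180:380],None,fx=2,fy=2)
o=np.zeros((400,1040,3),np.uint8);o[:,:640]=s['image'];o[:360,640:]=x
cv2.imwrite('pics/v1.png',cv2.resize(o,(800,308),interpolation=cv2.INTER_AREA)[:,:,::-1])
```

```text
(no output)
```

View pics/v1.png

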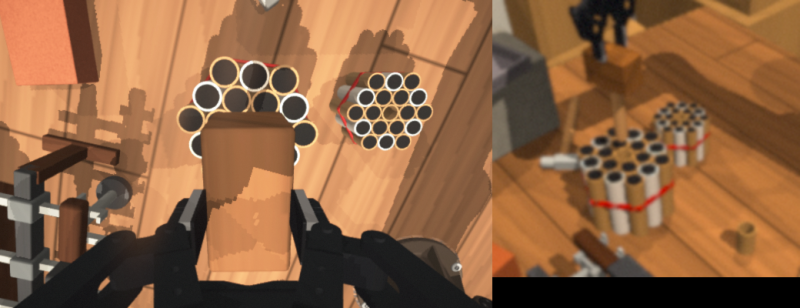

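The mallet hangs from the gripper with its handle clear of the tubes. Next I measure the head's offset along its length within the grip.

Run:
```python
from h import *
np.set_printoptions(precision=4,suppress=True)
s=load('w1')
cv2.imwrite('pics/w1c.png',cv2.resize(s['image'][130:380,230:410],None,fx=2.4,fy=2.4)[:,:,::-1])
```

```text
(no output)
```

View pics/w1c.png

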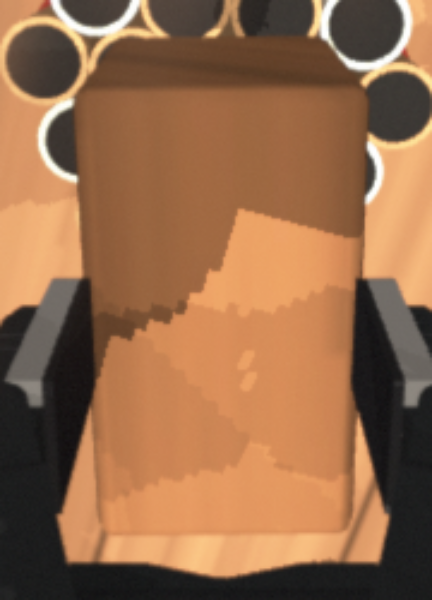

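Run:
```python
from h import *
np.set_printoptions(precision=4,suppress=True)
s=load('w1');o=robot.get_obs()
m=np.array([[76,88],[367,88],[353,532],[100,532]])/2.4+[230,130]-.3
lo=np.array([[90,38+0],[330,38]])
R=o['tool_rot'];p=o['tool_pos']
for z in(.355,.36,.365):
    P=onz(s,m,z);T=(P-p)@R;print(z,T,T.mean(0)[:2],[np.linalg.norm(P[i]-P[i-1]) for i in range(4)])
print(o['wrist_force'],o['ft_torque'],o['q'])
```

```text
0.355 [[-0.0246 -0.0426 -0.0362]
 [ 0.0245 -0.0426 -0.0362]
 [ 0.0263  0.048  -0.0361]
 [-0.0244  0.0479 -0.0361]] [0.0004 0.0027] [np.float64(0.09052652506396715), np.float64(0.04913926174690073), np.float64(0.09063730244202081), np.float64(0.050727196596363267)]
0.36 [[-0.0238 -0.0437 -0.0412]
 [ 0.0236 -0.0437 -0.0412]
 [ 0.0254  0.0437 -0.0411]
 [-0.0236  0.0436 -0.0411]] [ 0.0004 -0.    ] [np.float64(0.08731754588090225), np.float64(0.047397375952592795), np.float64(0.08742439642867185), np.float64(0.04892902177657486)]
0.365 [[-0.0229 -0.0447 -0.0462]
 [ 0.0228 -0.0447 -0.0462]
 [ 0.0244  0.0395 -0.0461]
 [-0.0227  0.0394 -0.0461]] [ 0.0004 -0.0027] [np.float64(0.08410856669783728), np.float64(0.04565549015828488), np.float64(0.08421149041532287), np.float64(0.047130846956786425)]
[-0.3341 -0.427  -4.9863] [-0.0013  0.0272 -0.0055] [-0.1607  0.0522 -0.1037 -0.0002 -1.416   0.4445]
```

Request:
play_rows(series=[[0,0,-0.17,0,0,0.117,-1],[0,0,-0.18,0,0,0.117,-1],[-0.053,0.2,0,0,0,0,-1],[-0.053,0.4,0,0,0,0,-1],[-0.053,0.58,0,0,0,0,-1],[-0.053,0.58,0,0,0,0,-1],[-0.053,0.58,0,0,0,0,-1],[-0.053,0.58,0,0,0,0,-1],[-0.053,0.58,0,0,0,0,-1],[-0.053,0.58,0,0,0,0,-1],[-0.053,0.58,0,0,0,0,-1],[-0.053,0.58,0,0,0,0,-1],[-0.053,0.58,0,0,0,0,-1],[-0.053,0.58,0,0,0,0,-1],[-0.053,0.58,0,0,0,0,-1],[-0.053,0.58,0,0,0,0,-1],[-0.053,0.58,0,0,0,0,-1],[-0.053,0.3,0,0,0,0,-1],[-0.053,0.14,0,0,0,0,-1],[0,0,0,0,0,0,-1]])

```text
clock: 9.38
tool_pos: [0.4805, 0.2492, 0.3401]
tool_rot: [[-0.999, -0.051, -0.001], [-0.051, 0.999, -0.001], [0.001, -0.001, -1.0]]
wrist_force: [0.3, -0.4, -5.4]
opening: 0.547
```

Request:
play_rows(series=[[0,0,0,0,0,0,-1],[0,0,0,0,0,0,-1]])

```text
clock: 9.62
tool_pos: [0.4806, 0.2485, 0.3408]
tool_rot: [[-0.999, -0.049, 0.0], [-0.049, 0.999, 0.0], [-0.0, 0.0, -1.0]]
wrist_force: [0.4, 0.3, -4.7]
opening: 0.547
```

Run:
```python
from h import *
s=snap('wrist','w2')
```

```text
(no output)
```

View pics/w2.png

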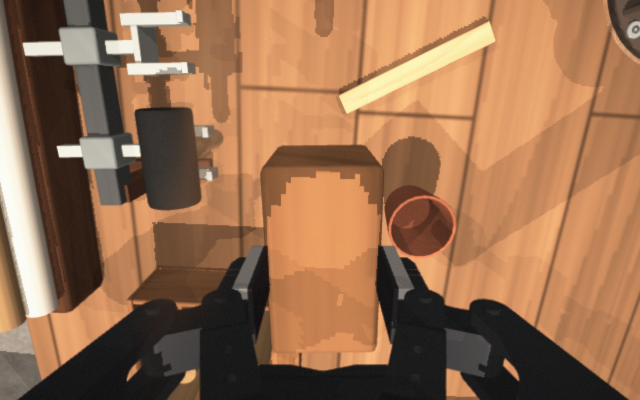

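The empty fork is at top left, its prongs ending at about (188,17) and (193,68). The round mallet is at (168,158). I'll enlarge the fork area.

Run:
```python
from h import *
s=load('w2')
cv2.imwrite('pics/w2c.png',cv2.resize(s['image'][0:110,50:210],None,fx=5,fy=5,interpolation=cv2.INTER_CUBIC)[:,:,::-1])
```

```text
(no output)
```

View pics/w2c.png

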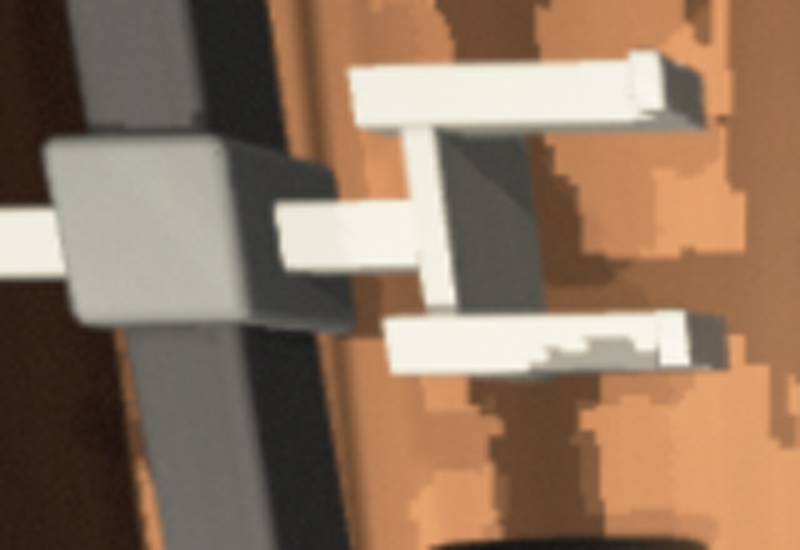

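Run:
```python
from h import *
np.set_printoptions(precision=4,suppress=True)
s=load('w2');o=robot.get_obs();R=o['tool_rot'];p=o['tool_pos']
f=lambda a,z:onz(s,np.array(a)/5+[50,0]-.4,z)
L=f([[648,82],[674,339]],.17);d=L[1]-L[0];print('lips',L,L.mean(0),np.linalg.norm(d),np.degrees(np.arctan2(d[1],d[0])))
U=f([[362,128],[632,118],[384,320],[655,313]],.16);print(U)
for i in(0,2): d=U[i]-U[i+1];print('fork dir',np.degrees(np.arctan2(d[1],d[0])))
mid=[(U[0]+U[2])/2,(U[1]+U[3])/2];print(mid,np.linalg.norm(U[1]-U[3]))
S=f([[437,125],[457,308],[405,127],[429,308]],.157);print('stop plate top',S)
# rail-axis dir from scene lips: rack dir 92.9; seat in tool frame
a=np.radians(2.9);ex=np.array([np.cos(a),np.sin(a)]);
for M in(L.mean(0),):
    seat=M[:2]+.031*ex;print('seat',seat)
m=np.array([[262,168],[382,167],[377,351],[269,353]]);P=onz(s,m,p[2]+.0413);print(((P-p)@R),((P-p)@R).mean(0))
```

```text
lips [[0.6151 0.118  0.17  ]
 [0.6127 0.1617 0.17  ]] [0.6139 0.1398 0.17  ] 0.043745786742823645 93.06533605680703
[[0.673  0.1262 0.16  ]
 [0.6222 0.1226 0.16  ]
 [0.6721 0.1601 0.16  ]
 [0.6198 0.1567 0.16  ]]
fork dir 4.117838937327145
fork dir 3.7146847358508723
[array([0.6726, 0.1432, 0.16  ]), array([0.621 , 0.1396, 0.16  ])] 0.034202203819072206
stop plate top [[0.6603 0.1248 0.157 ]
 [0.6593 0.1572 0.157 ]
 [0.6664 0.1253 0.157 ]
 [0.6647 0.1574 0.157 ]]
seat [0.6449 0.1414]
[[-0.0233 -0.0433 -0.0413]
 [ 0.0236 -0.0437 -0.0413]
 [ 0.0257  0.0432 -0.0413]
 [-0.0245  0.0443 -0.0413]] [ 0.0004  0.0001 -0.0413]
```

Request:
play_rows(series=[[-0.053,-0.16,0,0,0,-0.007,-1],[-0.105,-0.32,0,0,0,0,-1],[-0.105,-0.32,0,0,0,0,-1],[-0.105,-0.32,0,0,0,0,-1],[-0.105,-0.32,0,0,0,0,-1],[-0.105,-0.32,0,0,0,0,-1],[-0.053,-0.16,0,0,0,0,-1],[0,0,0.15,0,0,0,-1],[0,0,0.3,0,0,0,-1],[0,0,0.3,0,0,0,-1],[0,0,0.3,0,0,0,-1],[0,0,0.3,0,0,0,-1],[0,0,0.3,0,0,0,-1],[0,0,0.3,0,0,0,-1],[0,0,0.3,0,0,0,-1],[0,0,0.15,0,0,0,-1],[0,0,0.05,0,0,0,-1],[0,0,0,0,0,0,-1],[0,0,0,0,0,0,-1],[0,0,0,0,0,0,-1]])

```text
clock: 12.18
tool_pos: [0.5251, 0.1365, 0.194]
tool_rot: [[-0.998, -0.057, 0.001], [-0.057, 0.998, 0.0], [-0.001, 0.0, -1.0]]
wrist_force: [0.5, 0.1, -5.0]
opening: 0.55
```

Run:
```python
from h import *
np.set_printoptions(precision=4,suppress=True)
o=robot.get_obs();R=o['tool_rot'];p=o['tool_pos'];print(p,np.degrees(np.arctan2(-R[1,0],-R[0,0])),o['wrist_force'])
print('to seat tool axes mm',(np.array([.645,.1415,.194])-p)@R*1e3)
s=snap('scene','scene1');b=snap('side','side1b')
A=cv2.resize(s['image'][170:330,290:450],(400,400),interpolation=cv2.INTER_CUBIC);B=cv2.resize(b['image'][170:330,220:380],(400,400),interpolation=cv2.INTER_CUBIC)
cv2.imwrite('pics/v2.png',np.hstack([A,B])[:,:,::-1])
```

```text
[0.5251 0.1365 0.194 ] 3.256186921446528 [ 0.4506  0.132  -5.0218]
to seat tool axes mm [-120.0196   -1.8125    0.081 ]
```

View pics/v2.png

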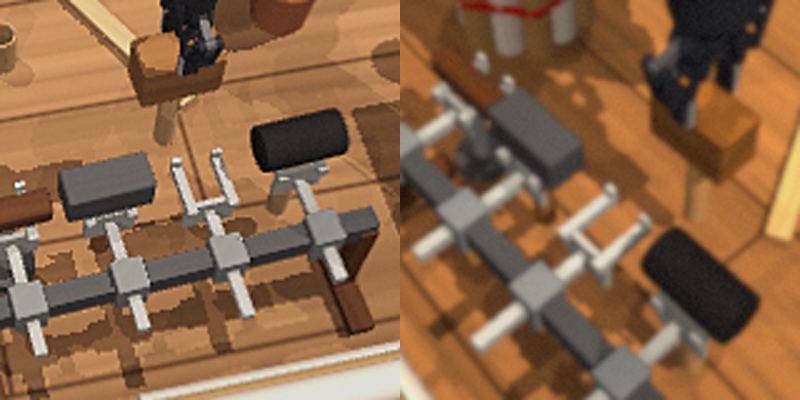

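The mallet is in line in front of the fork, with both neighbours clear. I'll slide it in.

Request:
play_rows(series=[[-0.1,-0.02,0,0,0,0,-1],[-0.15,-0.02,0,0,0,0,-1],[-0.15,0,0,0,0,0,-1],[-0.15,0,0,0,0,0,-1],[-0.15,0,0,0,0,0,-1],[-0.15,0,0,0,0,0,-1],[-0.15,0,0,0,0,0,-1],[-0.15,0,0,0,0,0,-1],[-0.15,0,0,0,0,0,-1],[-0.1,0,0,0,0,0,-1],[-0.1,0,0,0,0,0,-1],[-0.1,0,0,0,0,0,-1],[-0.1,0,0,0,0,0,-1],[-0.07,0,0,0,0,0,-1],[-0.07,0,0,0,0,0,-1],[0,0,0,0,0,0,-1],[0,0,0,0,0,0,-1]])

```text
clock: 14.4
tool_pos: [0.635, 0.1402, 0.1934]
tool_rot: [[-0.998, -0.057, -0.0], [-0.057, 0.998, -0.0], [0.0, -0.0, -1.0]]
wrist_force: [0.8, 0.3, -4.8]
opening: 0.546
```

Run:
```python
from h import *
np.set_printoptions(precision=4,suppress=True)
o=robot.get_obs();R=o['tool_rot'];p=o['tool_pos'];print(p,o['wrist_force'],o['ft_torque'])
print('to seat tool axes mm',(np.array([.645,.141,.194])-p)@R*1e3)
```

```text
[0.635  0.1402 0.1934] [ 0.7759  0.2973 -4.8484] [-0.0393  0.0082 -0.0153]
to seat tool axes mm [-9.9795  0.2113 -0.5575]
```

Request:
play_rows(series=[[-0.03,0,0,0,0,0,-1],[-0.03,0,0,0,0,0,-1],[-0.03,0,0,0,0,0,-1],[-0.02,0,0,0,0,0,-1],[-0.02,0,0,0,0,0,-1],[-0.015,0,0,0,0,0,-1],[-0.015,0,0,0,0,0,-1],[0,0,0,0,0,0,-1]])

```text
clock: 15.4
tool_pos: [0.6448, 0.1408, 0.1935]
tool_rot: [[-0.998, -0.057, -0.0], [-0.057, 0.998, -0.0], [0.0, -0.0, -1.0]]
wrist_force: [-0.1, -0.4, -4.9]
opening: 0.544
```

Request:
play_rows(series=[[-0.012,0,0,0,0,0,-1],[-0.012,0,0,0,0,0,-1],[0,0,0,0,0,0,-1]])

```text
clock: 15.78
tool_pos: [0.6463, 0.1409, 0.1935]
tool_rot: [[-0.998, -0.057, 0.0], [-0.057, 0.998, 0.0], [-0.0, 0.0, -1.0]]
wrist_force: [-0.4, -0.4, -5.0]
opening: 0.55
```

Request:
play_rows(series=[[-0.012,0,0,0,0,0,-1],[-0.012,0,0,0,0,0,-1],[0,0,0,0,0,0,-1]])

```text
clock: 16.15
tool_pos: [0.6477, 0.141, 0.1935]
tool_rot: [[-0.998, -0.057, -0.0], [-0.057, 0.998, -0.0], [0.0, -0.0, -1.0]]
wrist_force: [0.0, -0.1, -4.8]
opening: 0.546
```

Request:
play_rows(series=[[-0.012,0,0,0,0,0,-1],[0,0,0,0,0,0,-1]])

```text
clock: 16.4
tool_pos: [0.6484, 0.141, 0.1935]
tool_rot: [[-0.998, -0.057, 0.0], [-0.057, 0.998, -0.0], [-0.0, -0.0, -1.0]]
wrist_force: [-0.2, 0.0, -6.2]
opening: 0.546
```

Request:
play_rows(series=[[-0.012,0,0,0,0,0,-1],[0,0,0,0,0,0,-1]])

```text
clock: 16.65
tool_pos: [0.6492, 0.141, 0.1935]
tool_rot: [[-0.998, -0.057, 0.0], [-0.057, 0.998, 0.0], [-0.0, 0.0, -1.0]]
wrist_force: [0.2, -0.7, -4.9]
opening: 0.55
```

Request:
play_rows(series=[[-0.012,0,0,0,0,0,-1],[0,0,0,0,0,0,-1]])

```text
clock: 16.9
tool_pos: [0.6495, 0.141, 0.1934]
tool_rot: [[-0.998, -0.057, -0.001], [-0.057, 0.998, -0.0], [0.001, -0.0, -1.0]]
wrist_force: [-2.0, -0.0, -4.5]
opening: 0.549
```

Request:
play_rows(series=[[-0.012,0,0,0,0,0,-1],[0,0,0,0,0,0,-1]])

```text
clock: 17.15
tool_pos: [0.6499, 0.1409, 0.1934]
tool_rot: [[-0.998, -0.057, -0.001], [-0.057, 0.998, -0.0], [0.001, -0.0, -1.0]]
wrist_force: [-4.8, -0.0, -2.0]
opening: 0.548
```

Run:
```python
from h import *
o=robot.get_obs();print(o['tool_pos'],o['wrist_force'],o['ft_torque'])
```

```text
[0.64987835 0.14093481 0.19341722] [-4.75317712 -0.0489613  -2.01757745] [-0.05150528  1.92184369 -0.00856635]
```

The stop is felt at about x = 0.6493, with −4.8 N on the wrist. I'll back off to the seat middle and lower the head.

Request:
play_rows(series=[[0.037,0,0,0,0,0,-1],[0.036,0,0,0,0,0,-1],[0,0,0,0,0,0,-1],[0,0,0,0,0,0,-1]])

```text
clock: 17.65
tool_pos: [0.6464, 0.1409, 0.1936]
tool_rot: [[-0.998, -0.057, 0.0], [-0.057, 0.998, 0.0], [-0.0, 0.0, -1.0]]
wrist_force: [-0.4, -0.6, -5.3]
opening: 0.546
```

Run:
```python
from h import *
o=robot.get_obs();print(o['tool_pos'],o['wrist_force'],o['ft_torque'])
```

```text
[0.64638305 0.14094592 0.19360044] [-0.38633353 -0.57800418 -5.29089928] [-0.00113008 -0.00163708 -0.05527164]
```

Request:
play_rows(series=[[0,0,0.03,0,0,0,-1],[0,0,0.03,0,0,0,-1],[0,0,0.03,0,0,0,-1],[0,0,0.02,0,0,0,-1],[0,0,0.02,0,0,0,-1],[0,0,0,0,0,0,-1],[0,0,0,0,0,0,-1]])

```text
clock: 18.52
tool_pos: [0.6462, 0.1409, 0.1858]
tool_rot: [[-0.998, -0.057, 0.0], [-0.057, 0.998, 0.0], [-0.0, 0.0, -1.0]]
wrist_force: [-0.0, -0.4, -5.6]
opening: 0.546
```

Request:
play_rows(series=[[0,0,0.017,0,0,0,-1],[0,0,0.017,0,0,0,-1],[0,0,0.017,0,0,0,-1],[0,0,0,0,0,0,-1]])

```text
clock: 19.02
tool_pos: [0.6461, 0.1409, 0.1825]
tool_rot: [[-0.998, -0.057, -0.0], [-0.057, 0.998, -0.0], [0.0, -0.0, -1.0]]
wrist_force: [0.4, 0.4, -5.2]
opening: 0.547
```

Request:
play_rows(series=[[0,0,0.017,0,0,0,-1],[0,0,0.015,0,0,0,-1],[0,0,0,0,0,0,-1]])

```text
clock: 19.4
tool_pos: [0.6461, 0.1409, 0.1806]
tool_rot: [[-0.998, -0.057, -0.0], [-0.057, 0.998, -0.0], [0.0, -0.0, -1.0]]
wrist_force: [0.7, 0.9, -5.2]
opening: 0.55
```

Request:
play_rows(series=[[0,0,0.012,0,0,0,-1],[0,0,0,0,0,0,-1]])

```text
clock: 19.65
tool_pos: [0.6461, 0.1409, 0.1799]
tool_rot: [[-0.998, -0.057, -0.0], [-0.057, 0.998, -0.0], [0.0, -0.0, -1.0]]
wrist_force: [-0.1, 0.3, -5.3]
opening: 0.55
```

Request:
play_rows(series=[[0,0,0.01,0,0,0,-1],[0,0,0,0,0,0,-1]])

```text
clock: 19.9
tool_pos: [0.6461, 0.1409, 0.1794]
tool_rot: [[-0.998, -0.057, -0.0], [-0.057, 0.998, -0.0], [0.0, -0.0, -1.0]]
wrist_force: [-0.6, 0.3, -5.9]
opening: 0.55
```

Request:
play_rows(series=[[0,0,0.01,0,0,0,-1],[0,0,0,0,0,0,-1]])

```text
clock: 20.15
tool_pos: [0.6462, 0.1409, 0.1789]
tool_rot: [[-0.998, -0.057, 0.0], [-0.057, 0.998, 0.0], [-0.0, 0.0, -1.0]]
wrist_force: [0.4, 0.7, -5.4]
opening: 0.549
```

Request:
play_rows(series=[[0,0,0.008,0,0,0,-1],[0,0,0,0,0,0,-1]])

```text
clock: 20.4
tool_pos: [0.6463, 0.1409, 0.1788]
tool_rot: [[-0.998, -0.057, 0.001], [-0.057, 0.998, 0.0], [-0.001, 0.0, -1.0]]
wrist_force: [-0.8, 0.5, -1.7]
opening: 0.545
```

Contact: the wrist load drops from −5.4 to −1.7 N. I'll lower a touch more and hold.

Request:
play_rows(series=[[0,0,0.007,0,0,0,-1],[0,0,0,0,0,0,-1],[0,0,0,0,0,0,-1],[0,0,0,0,0,0,-1]])

```text
clock: 20.9
tool_pos: [0.6464, 0.1409, 0.1787]
tool_rot: [[-0.998, -0.057, 0.001], [-0.057, 0.998, 0.0], [-0.001, 0.0, -1.0]]
wrist_force: [-2.8, 0.5, 6.8]
opening: 0.545
```

Run:
```python
from h import *
o=robot.get_obs();print(o['tool_pos'],o['wrist_force'],o['ft_torque'])
s=snap('scene','scene2');b=snap('side','side2')
A=cv2.resize(s['image'][190:310,310:430],(400,400),interpolation=cv2.INTER_CUBIC);B=cv2.resize(b['image'][190:310,240:360],(400,400),interpolation=cv2.INTER_CUBIC)
cv2.imwrite('pics/v3.png',np.hstack([A,B])[:,:,::-1])
```

```text
[0.64638085 0.14088287 0.17870403] [-2.75878702  0.50993235  6.76454495] [ 0.06246639  1.35184787 -0.0422399 ]
```

View pics/v3.png

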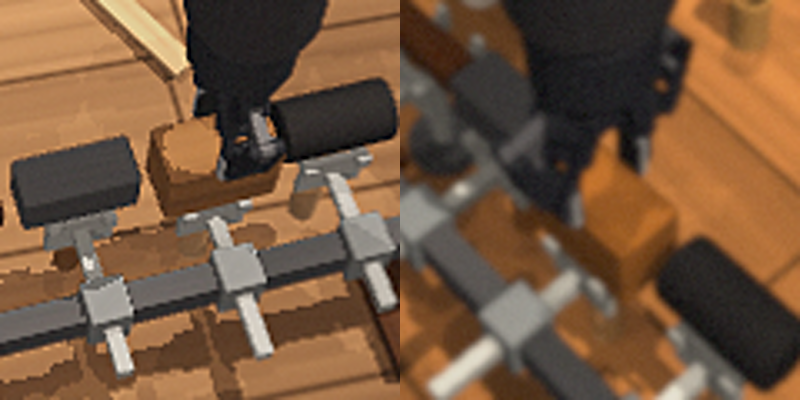

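The head sits flat behind the lips with about 12 N on the fork, and both neighbours are clear. I'll ease off, release and rise.

Request:
play_rows(series=[[0,0,-0.005,0,0,0,-1],[0,0,0,0,0,0,-1],[0,0,0,0,0,0,0.2],[0,0,0,0,0,0,0.3],[0,0,0,0,0,0,0.5],[0,0,0,0,0,0,0.8],[0,0,0,0,0,0,0.8],[0,0,0,0,0,0,0.8],[0,0,0,0,0,0,0.8]])

```text
clock: 22.12
tool_pos: [0.6462, 0.1409, 0.1782]
tool_rot: [[-0.998, -0.057, -0.0], [-0.057, 0.998, -0.0], [0.0, -0.0, -1.0]]
wrist_force: [-0.3, -0.1, 0.3]
opening: 0.901
```

Request:
play_rows(series=[[0,0,-0.05,0,0,0,0.8],[0,0,-0.1,0,0,0,0.8],[0,0,-0.2,0,0,0,0.8],[0,0,-0.3,0,0,0,0.8],[0,0,-0.3,0,0,0,0.8],[0,0,-0.3,0,0,0,0.8],[0,0,-0.4,0,0,0,0.8],[0,0,-0.4,0,0,0,0.8],[0,0,0,0,0,0,0.8],[0,0,0,0,0,0,0.8],[0,0,0,0,0,0,0.8]])

```text
clock: 23.5
tool_pos: [0.6458, 0.1408, 0.3004]
tool_rot: [[-0.998, -0.057, -0.001], [-0.057, 0.998, -0.0], [0.001, -0.0, -1.0]]
wrist_force: [0.3, 0.7, -1.0]
opening: 0.901
```

Run:
```python
from h import *
s=snap('scene','scene3');w=snap('wrist','w3')
A=cv2.resize(s['image'][190:310,310:430],(400,400),interpolation=cv2.INTER_CUBIC);B=cv2.resize(w['image'],(400,250))
o=np.zeros((400,800,3),np.uint8);o[:,:400]=A;o[:250,400:]=B
cv2.imwrite('pics/v4.png',o[:,:,::-1])
```

```text
(no output)
```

View pics/v4.png

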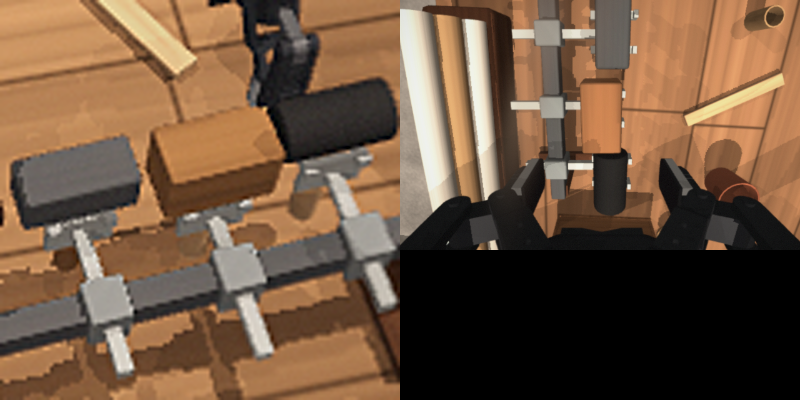

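The mallet hangs level and in line in the fork, the neighbours are in place, and the gripper is clear. I'm handing in.

```bash
python3 -c "
from h import *
robot.close_job()"
```

```text
the job is handed in; nothing more can be done
```

The mallet is hanging in the empty fork, and I handed the job in at about 23.6 s of the 61 s allowed. No verdict was reported.

- **Pull and approach:** I gripped the head across its 50 mm and drew it straight up out of the tubes. I then brought it to the fork about 5 mm above the lips.
- **Stop:** I felt the stop at x ≈ 0.649 m with about 5 N, then backed off 3 mm. The seat came out at x ≈ 0.646 m. The camera had put it at 0.645 m from the wrist view and 0.649 m from the scene view.
- **Lowering:** First contact came at the expected height, with the head's underside level with the prong tops. The fork carried about 12 N while the mallet was still held.
- **Release:** I eased off, opened the gripper and rose clear.

In the last pictures the mallet hangs level and in line with the rail behind the lips. The neighbours look unmoved and the gripper is well clear. After release the wrist reads close to zero. I checked the neighbours only by eye and did not measure them against the 5 mm limit. No check failed.

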